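# Slide the tin along the rail and home past the catch

## Task

Put the small tin away in the bay at the left end of the wooden rail without lifting it: first push it square against the wooden wall where it stands, to the right of the middle, then push it along the wall, keeping it upright and against the wall all the way, past the sprung catch. Press it home against the sprung end pad with a gentle push of about 10 N for a moment, then let go. Leave the other jars alone and never push hard enough (over 25 N) to strain the rail.

Things in the scene. Friction and masses are not known exactly. Their poses are not given: they have to be found in the camera images.
- tin: The small food tin with white, red and blue paper: upright round cylinder, diameter 57.4, height 72, 0.14 to 0.28 kg. Origin at the centre of its underside, z up. It stands on the worktop between the robot and the right-hand part of the rail, and slides on the worktop with friction of about 1 to 2 N.
- rail: Fixed rail: upright pale wooden wall on the worktop, 360 long, 15 thick, 62 high. Origin at worktop height on the wall's robot-side face, midway along. Its y axis runs along the wall to the left end with the bay, x points into the wall away from the robot, z up: the wooden face is x = 0, the open lane before it has negative x. A tin touching the wall has its centre at x = -28.7.
- rail_start (a point): Top edge of the wooden wall's robot-side face at its open right end (y = -180 in the rail's frame, 62 above the worktop). Axes as the rail's. The lane in front of the wall is open and free from here to the bay.
- bay_mid (a point): Nominal place of the end pad (y = 125 on the rail, mid lane, worktop height). An aluminium bay, open above and to -y, is clamped on the wall up to 15 mm either way along y from here: different each time, not reported, so feel for the end. Its rubber end pad (46 wide, z 7 to 53, backed by a plate) faces -y and gives 4 mm at 5 N per mm, then is solid. It withstands 60 N.
- catch_mid (a point): Nominal tip of the white round-nosed spring catch in the bay's cheek (nose radius 8, z 12 to 44), 43 before the pad's face; it shifts along y with the bay. Its tip stands 51 from the wall, narrowing the lane by 6 for the tin. It takes a push of about 3 to 6 N to get the tin past it; it then rests behind the tin's widest part.
- bay_side (a point): Nominal point on the top of the bay's cheek: an aluminium side wall 48 high along the robot side of the lane, inner face 67 from the wooden wall, reaching from 54 before the pad's face to 20 beyond it; shifts along y with the bay. A black barrel behind the catch stands out to 94 from the wall; a clip over the wall beyond the pad reaches 68 high.
- honey_jar: Honey jar with a dark lid, diameter 65, height 86, loose bystander at the left. Origin at the centre of its underside.
- salt_shaker: Glass salt shaker with a grey top, diameter 44, height 90, loose bystander at the left. Origin at the centre of its underside.
- spice_jar: Spice jar with a dark cap, diameter 44, height 105, loose bystander at the right near the sink. Origin at the centre of its underside.
There are look-alikes about, which are no part of the job. Leave any green or yellow look-alike of the tin alone.

How it is judged:
On the way, in this order (a step that is already met when the one before it is completed fails the run):
1. the tin stands against the wooden wall (gap under 4 mm), still right of the rail's middle (x of tin in the frame of rail above -0.0327 m and y of tin in the frame of rail between -0.18 and -0.04 m and angle between tin's own z axis and vertical below 0.15 rad), for 0.1 s.
2. the tin, still against the wall (gap under 8 mm), has travelled past the rail's middle (x of tin in the frame of rail above -0.0367 m and y of tin in the frame of rail above 0 m).
3. the tin is past the catch and pressed against the end pad with at least 6 N for 0.2 s (contact force between tin and pad_c0 above 6 N and horizontal distance between tin and pad_c0 below 0.0345 m and x of tin in the frame of rail above -0.0347 m), for 0.2 s.
At the end, for the whole second after the job is handed in: The tin stands upright and at rest on the worktop in the bay, past the catch, within 2.5 mm of the end pad and within 6 mm of the wooden wall, released (horizontal distance between tin and pad_c0 below 0.0342 m and x of tin in the frame of rail above -0.0347 m and angle between tin's own z axis and vertical below 0.1 rad and height (world z) of tin below 0.006 m and linear speed of tin below 0.02 m/s); the robot touches nothing.
It fails at once if the tin is pushed against the rail or any part of its bay with more than 25 N (contact force between tin and rail above 25 N).
It fails at once if the tin is more than 12 mm off the wall anywhere beyond 40 mm to the right of the rail's middle (it must travel along the wall) (y of tin in the frame of rail above -0.04 m and x of tin in the frame of rail below -0.0407 m).
It fails at once if the tin is lifted more than 12 mm or tipped more than 0.35 rad (height (world z) of tin above 0.012 m or angle between tin's own z axis and vertical above 0.35 rad).
It fails at once if the robot itself pushes the rail or its bay with more than 25 N (contact force between any of the fingers, the arm and rail above 25 N).
It fails at once if the honey jar, the salt shaker or the spice jar is moved more than 20 mm (distance of any of honey_jar, salt_shaker, spice_jar from where it was at the start of the episode above 0.02 m).
It also fails if it takes over 64 s, if anything falls off the work surface, if the arm or the gripper's body presses on something with over 40 N, if the wrist force passes 120 N, or if a joint passes its speed limit or range.

## Robot

A 6-joint arm with a two-finger parallel gripper is mounted at the origin on a cart in front of the work surface, level with it; the furniture and walls round the work are solid. World frame = base frame: x ahead of the robot, y to its left, z up, the work surface at z = 0. Lengths are in m, angles in rad, forces in N, time in s.
With the tool pointing down it reaches from about 0.375 to 0.9 m from the base axis. Payload 3.1 kg.
Tool frame: the origin (TCP) lies at the centre of the arm's flange, where the gripper is bolted on; the fingertips stand 182 mm ahead of it and the grasp point (between the pads) lies 164 mm ahead of it; z points along the fingers, y is the line along which they close (so a half turn about z gives the same grasp; the last joint's range is limited). The gripper opens to 87 mm and grips with 3 to 60 N. Pads are 19 mm wide; open, the fingers measure 117 mm over their backs; the gripper's body (75 mm by 190 mm) begins 51 mm behind the grasp point.
Start: joints at [-1.478, 0.527, 1.433, -0, 1.181, -0.178], TCP at [0.167, -0.602, 0.405] pointing down, gripper open.
Joint ranges: [-3.08, 3.08], [-0.75, 2.2], [0.22, 2.44], [-1.43, 4.57], [0, 2.65], [-2.85, 2.85]. Speed limits (rad/s): [2.79, 2.79, 3.14, 3.14, 3.14, 3.14].

## Interface

Orientations are given as a unit quaternion [x, y, z, w].
In Python, from rig import * gives the robot as it stands.
- The arm moves only by the tool move_arm, never from a script. Its argument "commands" is a list that holds one entry, the list of rows, each a list of 6 numbers: the shift along the tool's x, y, z in units of 40 mm (1.0 is 40 mm), then the turn, a rotation vector about the tool's x, y, z in rad. A call has 1 to 12 rows; each row is the pose to reach, as a shift and turn from the pose commanded when the call began, along the tool's axes at that moment; what a row does not reach only later rows make up. A row lasts 1/8 s, in which the tool goes at most 62.5 mm and 10.7 degrees, less where a joint would pass 70% of its speed; a pose out of reach is approached as far as the arm can. A call with a gripper value outside its range is refused whole. "claw" is the closure, from -1 (fully open) to 1 (shut), so that 0 is half open, set as the call begins (left out, the last holds). The fingers move at their own pace and stop on an object; "squeeze" is the grip in N (left out, the last holds). Time passes only in rows, so rows that repeat a pose let the fingers close. It gives the time, the measured TCP pose, the force, the opening and the grip force at its end, in the units of the state.
- get_obs(): the state, without advancing time (a new reading comes with each control period).
- camera(name): name is "scene" or "top" or "wrist"; returns a dict with "pixels" (420x560x3 uint8, blue, green, red), "range_z" (420x560 float32, m along the optical axis (not along the pixel's ray), 0 where there is no reading), "camera_matrix" (3x3 intrinsics, pixels), "extrinsics" (4x4, takes a point from world to camera coordinates). Camera axes: x right, y up, looking along -z (the intrinsics and any distortion apply to the point x, -y, -z); pixel columns grow to the right and rows downward; lengths in m; the calibration is good to about 2 mm. A picture is of the moment at which its call begins.
- hand_in(): hands the job in; it is judged then, once.
The state is a dict: "time": time; "q": joint angles; "joint_velocities": joint speeds; "joint_torque": joint torques, N m; "position": TCP position; "tool_rot": TCP orientation; "ft_force": force on the tool from outside, world axes, zero at the start; "moment": the same for the moment, N m; "grip_width": finger opening in m; "grip_force": force on a finger pad.
Only numpy, scipy, OpenCV 4.12 (cv2) and the standard library are available. Lean on these libraries where they do the work, as an engineer would, in place of code of your own. Each camera call takes 0.05 s, during which the arm holds its last target. There are 200 camera calls.

## Working session

There is one attempt and no reset: what is moved stays moved. The work goes in short steps, Python scripts to look and compute and a tool call to move; the robot and the scene stay as the last step left them, time stands still between calls to the robot, and variables do not carry over. Pictures are saved under pics/ and viewed, at most 10 in all, crops included, and the job is handed in when it is done.

Besides the shell and the picture viewer there is one more tool, called after "Request:" in YAML: its name, and indented under it one key for each argument. move_arm: Moves the arm, as the interface text tells. Its arguments: {"type":"object","properties":{"commands":{"type":"array","items":{"type":"array","items":{"type":"array","items":{"type":"number"}}}},"claw":{"type":"number"},"squeeze":{"type":"number"}},"required":["commands"]}

```bash
mkdir -p pics; ls; cat > h.py <<'E'
from rig import *
import numpy as np, cv2
def pts(c):
    K=c["camera_matrix"];T=np.array(c["extrinsics"]);d=c["range_z"]
    v,u=np.mgrid[:d.shape[0],:d.shape[1]]
    P=np.stack([(u-K[0][2])/K[0][0]*d,-(v-K[1][2])/K[1][1]*d,-d],-1)
    W=(P-T[:3,3])@T[:3,:3]   # R^T (p-t)
    W[d==0]=np.nan
    return W
E
python3 - <<'E'
from h import *
o=get_obs();print(o)
for n in("scene","top"):
    c=camera(n);np.savez("pics/"+n+".npz",**c);cv2.imwrite(f"pics/{n}0.png",c["pixels"])
    T=np.array(c["extrinsics"]);print(n,-T[:3,:3].T@T[:3,3], np.isfinite(pts(c)).mean())
E
```

```text
pics
{'time': 0.0, 'q': array([-1.47850561e+00,  5.28468847e-01,  1.43393272e+00, -3.48408844e-05,
        1.18138457e+00, -1.78536881e-01]), 'joint_velocities': array([-1.06903072e-03,  1.65098388e-03, -5.66755367e-05, -1.33373152e-03,
       -2.39887694e-04,  4.66812751e-04]), 'joint_torque': array([ 9.57114789e-04, -4.40029299e+01, -1.76596963e+01,  6.32543396e-02,
        5.80909266e-02, -1.62031561e-04]), 'position': array([ 0.16717468, -0.60185919,  0.40375988]), 'tool_rot': array([ 9.90844062e-01,  1.35006824e-01,  3.11862209e-05, -1.09641600e-03]), 'ft_force': array([-0.53841891,  0.30567403, -0.67379973]), 'moment': array([ 0.02846009, -0.00691934, -0.00118633]), 'grip_force': 0.0, 'grip_width': 0.08695608099927205}
scene [-0.4504111   0.7187562   0.60077741] 0.9859948979591837
top [0.26359206 0.01698505 1.47263262] 0.9958673469387755
```

View pics/top0.png

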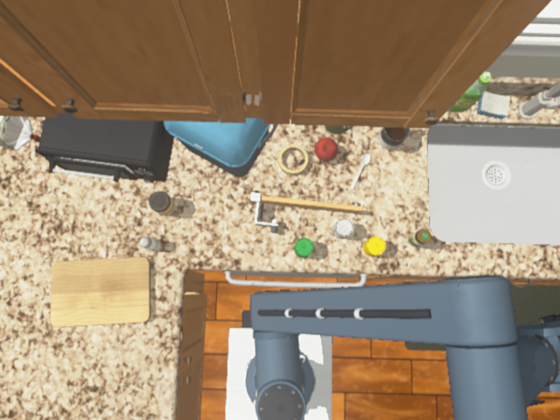

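View pics/scene0.png

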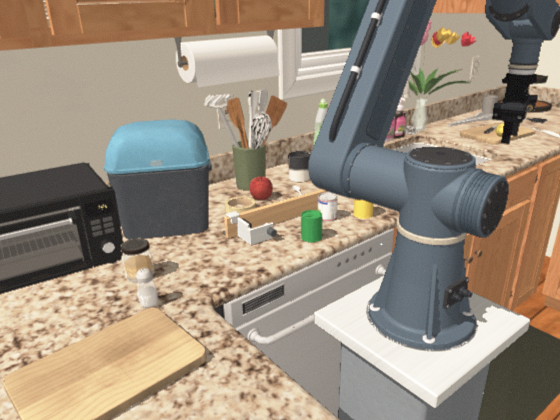

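Top view: the candidates for the tin are the white-topped one at (344,229), the green at (304,247) and the yellow at (376,246). I choose the white one. The rail runs from (258,198) to (370,210), with the bay at about (265,212). The honey jar is at (161,202), the salt shaker at (150,243) and the spice jar at (422,238).

```bash
python3 - <<'E'
from h import *
c=dict(np.load("pics/top.npz"));W=pts(c);im=c["pixels"]
s=dict(np.load("pics/scene.npz"))
a=cv2.resize(im[180:265,240:440],None,fx=3,fy=3,interpolation=cv2.INTER_CUBIC)
b=cv2.resize(s["pixels"][170:270,210:410],None,fx=3,fy=3,interpolation=cv2.INTER_CUBIC)
cv2.imwrite("pics/crop.png",np.vstack([a,b]))
def blob(n,r,h,lo,hi):
    v0,v1,u0,u1=r;P=W[v0:v1,u0:u1].reshape(-1,3);m=(P[:,2]>lo)&(P[:,2]<hi);Q=P[m]
    uv=np.argwhere((W[v0:v1,u0:u1,2]>lo)&(W[v0:v1,u0:u1,2]<hi))
    (x,y),rad=cv2.minEnclosingCircle(Q[:,:2].astype(np.float32));print(n,len(Q),Q.mean(0).round(4),"circ",round(x,4),round(y,4),round(rad,4), "zmed",np.median(Q[:,2]).round(4))
blob("tin",(212,246,328,360),72,.064,.085)
blob("green",(232,262,290,318),72,.06,.09)
blob("yel",(232,262,362,390),72,.06,.09)
blob("spice",(222,255,408,438),72,.09,.12)
print("table",np.nanmedian(W[215:225,290:325,2]))
# rail top
R=W[185:222,285:385].reshape(-1,3);m=(R[:,2]>.055)&(R[:,2]<.07);Q=R[m]
# drop tin pixels
px=np.argwhere((W[185:222,285:385,2]>.055)&(W[185:222,285:385,2]<.07))+[185,285]
hsv=cv2.cvtColor(im,cv2.COLOR_BGR2HSV)
k=hsv[px[:,0],px[:,1],1]>70;Q=Q[k];
(cx,cy),(w,h),an=cv2.minAreaRect(Q[:,:2].astype(np.float32));print("railtop",len(Q),cx,cy,w,h,an,np.median(Q[:,2]))
print(cv2.boxPoints(((cx,cy),(w,h),an)).round(4))
vx,vy,x0,y0=cv2.fitLine(Q[:,:2].astype(np.float32),cv2.DIST_HUBER,0,.01,.01).ravel();print("line",vx,vy,x0,y0,np.degrees(np.arctan2(vy,vx)))
n=np.array([-vy,vx]);d=(Q[:,:2]-[x0,y0])@n;t=(Q[:,:2]-[x0,y0])@[vx,vy];print(d.min(),d.max(),t.min(),t.max())
np.set_printoptions(linewidth=250,precision=0,suppress=True)
print((W[188:232,248:284,2]*1000))
E
```

```text
tin 270 [ 0.4662 -0.1866  0.0703] circ 0.4668 -0.1865 0.0287 zmed 0.0702
green 281 [ 0.4023 -0.0648  0.0702] circ 0.402 -0.065 0.0287 zmed 0.0704
yel 286 [ 0.4118 -0.2833  0.0698] circ 0.4126 -0.2835 0.0289 zmed 0.0697
spice 188 [ 0.4398 -0.4174  0.1055] circ 0.4404 -0.4194 0.0228 zmed 0.1064
table 0.0013394153066216012
railtop 390 0.5369588732719421 -0.12362746894359589 0.24153512716293335 0.01721474900841713 85.60092163085938 0.06238969837534361
[[ 0.5191 -0.2434]
 [ 0.5363 -0.2447]
 [ 0.5548 -0.0039]
 [ 0.5376 -0.0026]]
line 0.08271622 0.99657315 0.53607184 -0.12311055 85.25529
-0.009125625531792789 0.00815446457785623 -0.12122985608360437 0.12035571263386574
[[ 3. -3.  1. ...  6.  4.  2.]
 [-0.  3.  1. ...  7. -0. -0.]
 [-1.  2.  4. ... -2.  1.  6.]
 ...
 [ 4.  5.  3. ...  3.  3.  4.]
 [ 8.  3.  1. ...  3.  5.  0.]
 [ 2.  2.  1. ...  2. -2.  0.]]
```

View pics/crop.png

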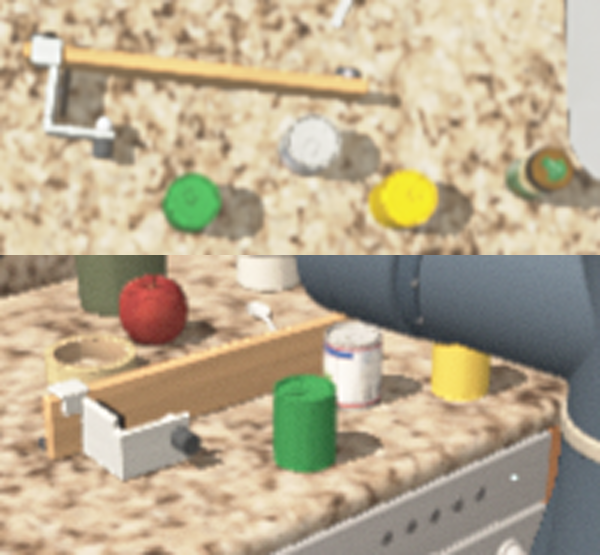

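The crop confirms the choice: the white-topped tin at crop (310,145) has the red and blue label in the scene view, with green at (192,202) and yellow at (408,198). The open bay is at the left end.

Tin centre is (0.467,-0.187), top z 0.070 and radius 28.7 mm, which matches the sizes given. The rail top is at z 0.062, with its y axis heading about 85.3°. I'll quickly get the bay's position, and move above the near side of the tin.

```bash
cat >> h.py <<'E'
A=np.radians(85.2)
ry=np.array([np.cos(A),np.sin(A)]);rx=np.array([np.sin(A),-np.cos(A)])
O=np.array([.5335,-.0639])
def rail(p): p=np.asarray(p)[...,:2]-O; return np.stack([p@rx,p@ry],-1)
def world(x,y): return O+x*rx+y*ry
def goal(x,y,heading,z):   # rail mm, heading (deg, rail frame from rx towards ry), TCP z; prints move in tool axes
    from scipy.spatial.transform import Rotation as Ro
    o=get_obs();R=Ro.from_quat(o["tool_rot"]);w=world(x/1000,y/1000)
    d=R.inv().apply(np.r_[w,z]-o["position"])/.04
    tx=R.apply([1,0,0]);h=np.degrees(np.arctan2(tx[1],tx[0]));want=np.degrees(A)-90+heading
    print("t",o["time"],"rail TCP",(rail(o["position"])*1000).round(1),"move",d.round(3),"turn z",-np.radians(want-h).round(4),"F",o["ft_force"].round(2))
E
python3 - <<'E'
from h import *
c=dict(np.load("pics/top.npz"));W=pts(c)
Q=W[185:222,250:385].reshape(-1,3);r=rail(Q)*1000
m=(Q[:,2]>.057)&(Q[:,2]<.067)&(r[:,1]>-175)&(r[:,1]<100)&(r[:,0]>-6)&(r[:,0]<22)
for a in range(-175,100,50):
    k=m&(r[:,1]>a)&(r[:,1]<a+50);print(a,r[k,0].min().round(1),r[k,0].max().round(1),r[k,0].mean().round(1))
Q=W[185:235,245:290].reshape(-1,3);r=rail(Q)*1000
for lo,hi in((-75,-65),(-64,-12)):
    k=(Q[:,2]>.035)&(r[:,0]>lo)&(r[:,0]<hi);print(lo,hi,k.sum(),np.percentile(r[k,1],[0,5,25,50,75,95,100]).round(1),np.median(Q[k,2]))
print("tin rail",rail([.4668,-.1865]))
goal(-110,-128,0,.32);goal(-85,-128,0,.205)
E
```

```text
-175 0.4 15.6 8.0
-125 0.7 15.9 8.1
-75 0.8 16.2 7.8
-25 -0.7 15.3 7.7
25 0.1 15.6 7.4
75 0.4 15.6 7.7
-75 -65 63 [ 77.   80.3  91.4 111.5 128.9 143.2 146.5] 0.04689147118425892
-64 -12 95 [ 81.2  84.6 130.1 140.8 144.4 147.6 148.9] 0.054781658778851154
tin rail [-0.05620717 -0.12775134]
t 0.1 rail TCP [-320.  -566.8] move [ 8.732 -8.459  2.116] turn z 0.3546 F [-0.2   0.3  -0.16]
t 0.1 rail TCP [-320.  -566.8] move [ 9.317 -8.237  4.991] turn z 0.3546 F [-0.2   0.3  -0.16]
```

Request:
move_arm:
  commands:
    - [[1.1,-1.06,0,0,0,0.05],[2.2,-2.1,0,0,0,0.1],[3.3,-3.2,0,0,0,0.15],[4.4,-4.2,0,0,0,0.2],[5.5,-5.3,0.3,0,0,0.25],[6.6,-6.4,0.8,0,0,0.3],[7.6,-7.4,1.4,0,0,0.354],[8.73,-8.46,2.1,0,0,0.354],[8.73,-8.46,2.1,0,0,0.354],[8.73,-8.46,2.1,0,0,0.354],[8.73,-8.46,2.1,0,0,0.354]]
  claw: 1
  squeeze: 10

```text
time: 1.48
position: [0.4131, -0.1841, 0.3213]
tool_rot: [0.999, -0.042, 0.001, 0.001]
ft_force: [0.5, 0.1, -0.4]
grip_width: 0.0006
grip_force: 0.0
```

```bash
python3 - <<'E'
from h import *
goal(-108,-127.7,0,.203);print(get_obs()["position"],get_obs()["tool_rot"])
c=camera("wrist");cv2.imwrite("pics/w1.png",c["pixels"])
E
```

```text
t 1.475 rail TCP [-109.9 -129.8] move [ 0.043 -0.056  2.957] turn z -0.001 F [ 0.47  0.05 -0.38]
[ 0.41313187 -0.18405197  0.32129356] [ 9.99102053e-01 -4.23587252e-02  6.44924222e-04  6.40537829e-04]
```

View pics/w1.png

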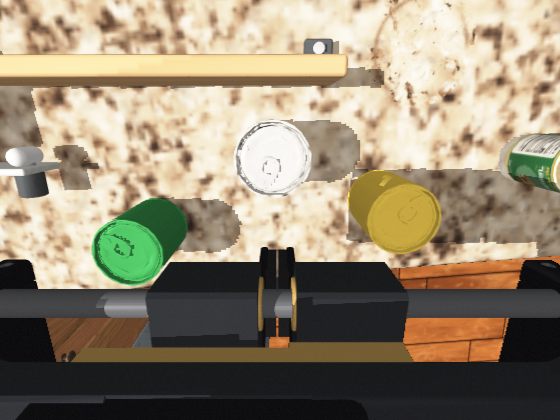

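Wrist view: the white tin is at (273,157), in line with the closed fingers at (277,290). Green is at (140,240) and yellow at (400,212), both clear of the path. I'll descend and push towards the wall.

Request:
move_arm:
  commands:
    - [[0,-0.05,1.0,0,0,0],[0,-0.05,2.0,0,0,0],[0,-0.05,2.7,0,0,0],[0,-0.05,2.95,0,0,0],[0.2,-0.05,2.95,0,0,0],[0.35,-0.05,2.95,0,0,0],[0.5,-0.05,2.95,0,0,0],[0.6,-0.05,2.95,0,0,0],[0.7,-0.05,2.95,0,0,0],[0.8,-0.05,2.95,0,0,0],[0.85,-0.05,2.95,0,0,0],[0.88,-0.05,2.95,0,0,0]]

```text
time: 3.02
position: [0.4484, -0.1835, 0.2027]
tool_rot: [0.999, -0.042, -0.0, -0.0]
ft_force: [-2.3, 0.3, 1.9]
grip_width: 0.001
grip_force: 1.5
```

```bash
cat >> h.py <<'E'
def tin():
    # top view: tin's lid by height, beside the wall
    c=camera("top");W=pts(c);im=c["pixels"];hs=cv2.cvtColor(im,cv2.COLOR_BGR2HSV)
    r=rail(W)*1000;m=(W[...,2]>.064)&(W[...,2]<.08)&(r[...,0]<5)&(r[...,0]>-95)&(hs[...,1]<60)&(hs[...,2]>120)
    n,l,s,_=cv2.connectedComponentsWithStats(m.astype(np.uint8));i=1+s[1:,4].argmax()
    (x,y),rad=cv2.minEnclosingCircle(r[l==i].astype(np.float32));print("tin rail",round(x,1),round(y,1),"rad",round(rad,1),s[i,4]);return c
E
python3 - <<'E'
from h import *
goal(-64,-127.7,0,.203);tin()
E
```

```text
t 3.025 rail TCP [ -74.8 -126.3] move [ 0.271  0.034 -0.007] turn z 0.0007 F [-2.26  0.32  1.9 ]
tin rail -0.9 153.5 rad 13.3 30
```

Request:
move_arm:
  commands:
    - [[0.04,0,0,0,0,0],[0.08,0,0,0,0,0],[0.11,0,0,0,0,0],[0.13,0,0,0,0,0],[0.13,0,0,0,0,0]]

```text
time: 3.7
position: [0.4538, -0.1842, 0.2027]
tool_rot: [0.999, -0.042, 0.0, 0.0]
ft_force: [-0.8, 0.8, -0.2]
grip_width: 0.0006
grip_force: 0.6
```

```bash
python3 - <<'E'
from h import *
goal(-67,-127.7,0,.203)
c=camera("wrist");cv2.imwrite("pics/w2.png",c["pixels"])
E
```

```text
t 3.7 rail TCP [ -69.3 -126.5] move [ 0.058  0.029 -0.007] turn z 0.0005 F [-0.84  0.83 -0.18]
```

View pics/w2.png

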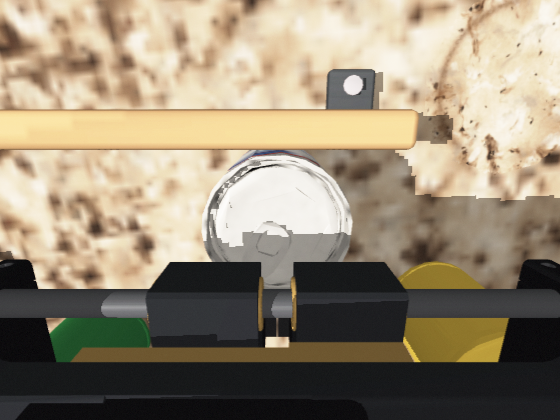

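The tin's lid at (277,215) is nearly touching the wall edge (row 150), and there is no wall force yet. I'll go on in 1 mm steps.

Request:
move_arm:
  commands:
    - [[0.03,0,0,0,0,0],[0.05,0,0,0,0,0],[0.05,0,0,0,0,0]]

```text
time: 4.12
position: [0.4548, -0.184, 0.2027]
tool_rot: [0.999, -0.041, -0.001, -0.001]
ft_force: [-5.9, -1.6, 1.1]
grip_width: 0.0004
grip_force: 2.5
```

Request:
move_arm:
  commands:
    - [[0.02,0,0,0,0,0],[0.04,0,0,0,0,0],[0.04,0,0,0,0,0]]

```text
time: 4.5
position: [0.4553, -0.1837, 0.2027]
tool_rot: [0.999, -0.041, -0.003, -0.001]
ft_force: [-9.2, -1.5, 4.1]
grip_width: 0.0001
grip_force: 4.1
```

Against the wall (9 N). Back off and lift, then work out the target behind the tin.

Request:
move_arm:
  commands:
    - [[-0.3,0,0,0,0,0],[-0.5,0,-0.3,0,0,0],[-0.5,0,-1.3,0,0,0],[-0.5,0,-2.2,0,0,0],[-0.5,0,-2.2,0,0,0]]

```text
time: 5.12
position: [0.438, -0.1833, 0.2938]
tool_rot: [0.999, -0.042, 0.004, 0.002]
ft_force: [0.7, 0.4, 0.8]
grip_width: 0.0003
grip_force: 0.0
```

```bash
python3 - <<'E'
from h import *
goal(-38.4,-176.4,70,.29)
W=pts(camera("wrist"));r=rail(W)*1000
m=(W[...,2]>.066)&(W[...,2]<.08)&(r[...,0]<5)&(r[...,0]>-75)&(abs(r[...,1]+127)<60)
(x,y),R=cv2.minEnclosingCircle(r[m].astype(np.float32));print(x,y,R,m.sum())
k=(W[...,2]>.058)&(W[...,2]<.066)&(r[...,0]<30)&(r[...,0]>-5)&(r[...,1]<-60);print("wall",np.percentile(r[k,0],[1,50,99]),r[k,1].min())
E
```

```text
t 5.125 rail TCP [ -85.1 -126.9] move [1.167 1.237 0.108] turn z -1.2213 F [0.66 0.37 0.78]
-29.77173614501953 -126.24976348876953 28.523073196411133 6102
wall [-0.78806422  6.4404616  13.24176879] -180.02939976050806
```

The tin is at (-29.8,-126), touching the wall. Next, go behind it with the face at 70°, then down.

Request:
move_arm:
  commands:
    - [[0.15,0.15,0,0,0,-0.15],[0.3,0.3,0,0,0,-0.3],[0.45,0.47,0,0,0,-0.46],[0.6,0.63,0,0,0,-0.62],[0.75,0.8,0,0,0,-0.78],[0.9,0.95,0,0,0,-0.93],[1.05,1.1,0,0,0,-1.08],[1.17,1.24,0,0,0,-1.22],[1.17,1.24,0.5,0,0,-1.22],[1.17,1.24,1.4,0,0,-1.22],[1.17,1.24,2.2,0,0,-1.22],[1.17,1.24,2.2,0,0,-1.22]]

```text
time: 6.68
position: [0.4786, -0.2352, 0.1998]
tool_rot: [0.843, 0.538, -0.001, -0.004]
ft_force: [-0.7, 0.5, -0.2]
grip_width: 0.0007
grip_force: 0.0
```

```bash
python3 - <<'E'
from h import *
goal(-38.4,-76.4,70,.203)
E
```

```text
t 6.675 rail TCP [ -40.4 -175.3] move [ 2.34  -0.802 -0.07 ] turn z -0.0014 F [-0.68  0.49 -0.24]
```

Request:
move_arm:
  commands:
    - [[0.12,-0.04,-0.05,0,0,0],[0.23,-0.08,-0.05,0,0,0],[0.33,-0.11,-0.05,0,0,0],[0.42,-0.14,-0.05,0,0,0],[0.51,-0.17,-0.05,0,0,0],[0.6,-0.2,-0.05,0,0,0],[0.69,-0.23,-0.05,0,0,0],[0.78,-0.26,-0.05,0,0,0],[0.87,-0.3,-0.05,0,0,0],[0.94,-0.32,-0.05,0,0,0]]

```text
time: 7.92
position: [0.4805, -0.1981, 0.206]
tool_rot: [0.841, 0.54, -0.004, -0.002]
ft_force: [-19.1, -16.1, 9.9]
grip_width: 0.0006
grip_force: 11.0
```

```bash
cat >> h.py <<'E'
def tw():
    W=pts(camera("wrist"));r=rail(W)*1000
    t=rail(get_obs()["position"])*1000
    m=(W[...,2]>.066)&(W[...,2]<.08)&(r[...,0]<5)&(r[...,0]>-75)&(abs(r[...,1]-t[1]-40)<60)
    n,l,s,_=cv2.connectedComponentsWithStats(m.astype(np.uint8));i=1+s[1:,4].argmax()
    (x,y),R=cv2.minEnclosingCircle(r[l==i].astype(np.float32));print("tin",round(x,1),round(y,1),round(R,1),s[i,4])
E
python3 - <<'E'
from h import *
goal(-38.4,-76.4,70,.203);tw()
E
```

```text
t 7.925 rail TCP [ -41.6 -138.1] move [ 1.48  -0.448  0.071] turn z 0.0036 F [-19.14 -16.12   9.87]
tin -29.7 -102.3 28.5 13957
```

The wall force is too high (about 18 N in each direction), because my x drift wedged the tin. I'll relax now.

Request:
move_arm:
  commands:
    - [[-0.04,-0.04,0,0,0,0],[-0.04,-0.04,0,0,0,0]]

```text
time: 8.22
position: [0.4798, -0.1979, 0.2059]
tool_rot: [0.842, 0.539, -0.002, -0.001]
ft_force: [-10.2, -8.5, 5.6]
grip_width: 0.0006
grip_force: 5.6
```

Request:
move_arm:
  commands:
    - [[-0.15,0.02,0,0,0,-0.05],[-0.25,0.06,0,0,0,-0.12],[-0.28,0.07,0,0,0,-0.2],[-0.28,0.07,0,0,0,-0.2],[-0.28,0.07,0,0,0,-0.2]]

```text
time: 8.85
position: [0.4798, -0.2084, 0.2052]
tool_rot: [0.785, 0.619, 0.0, 0.0]
ft_force: [0.3, -0.2, 0.2]
grip_width: 0.0003
grip_force: 0.0
```

```bash
python3 - <<'E'
from h import *
goal(-31,-50,81.5,.205);tw()
E
```

```text
t 8.85 rail TCP [ -41.4 -148.5] move [ 2.474 -0.113  0.004] turn z -0.0028 F [ 0.31 -0.17  0.15]
tin -30.0 -102.2 28.7 16784
```

Request:
move_arm:
  commands:
    - [[0.02,0.13,0,0,0,0],[0.04,0.257,0,0,0,0],[0.04,0.257,0,0,0,0],[0.14,0.242,0,0,0,0],[0.23,0.228,0,0,0,0],[0.3,0.218,0,0,0,0],[0.36,0.209,0,0,0,0],[0.42,0.2,0,0,0,0],[0.48,0.191,0,0,0,0]]

```text
time: 10.02
position: [0.4913, -0.1917, 0.2047]
tool_rot: [0.785, 0.62, -0.0, -0.0]
ft_force: [-3.7, -3.6, 0.4]
grip_width: 0.0002
grip_force: 2.2
```

```bash
python3 - <<'E'
from h import *
goal(-31,-50,81.5,.205);tw()
E
```

```text
t 10.025 rail TCP [ -31.4 -130.9] move [ 2.002 -0.293 -0.007] turn z -0.0016 F [-3.69 -3.59  0.41]
tin -30.1 -91.3 28.7 14373
```

Request:
move_arm:
  commands:
    - [[0.074,-0.012,0,0,0,0],[0.148,-0.024,0,0,0,0],[0.222,-0.036,0,0,0,0],[0.296,-0.048,0,0,0,0],[0.37,-0.06,0,0,0,0],[0.444,-0.072,0,0,0,0],[0.518,-0.084,0,0,0,0],[0.592,-0.096,0,0,0,0]]

```text
time: 11.08
position: [0.4932, -0.1676, 0.2047]
tool_rot: [0.785, 0.62, -0.0, -0.0]
ft_force: [-2.9, -3.1, 1.6]
grip_width: 0.0004
grip_force: 2.2
```

```bash
python3 - <<'E'
from h import *
goal(-31,-50,81.5,.205);tw()
E
```

```text
t 11.075 rail TCP [ -31.5 -106.8] move [ 1.405 -0.201 -0.006] turn z -0.0018 F [-2.92 -3.09  1.58]
tin -29.9 -67.2 28.6 14360
```

Request:
move_arm:
  commands:
    - [[0.1,-0.016,0,0,0,0],[0.22,-0.035,0,0,0,0],[0.34,-0.054,0,0,0,0],[0.46,-0.073,0,0,0,0],[0.58,-0.092,0,0,0,0],[0.7,-0.111,0,0,0,0],[0.82,-0.13,0,0,0,0],[0.94,-0.149,0,0,0,0],[1.06,-0.168,0,0,0,0],[1.18,-0.187,0,0,0,0],[1.28,-0.203,0,0,0,0],[1.36,-0.216,0,0,0,0]]

```text
time: 12.62
position: [0.4977, -0.1126, 0.2048]
tool_rot: [0.785, 0.62, 0.0, 0.0]
ft_force: [-2.6, -3.0, -0.2]
grip_width: 0.0006
grip_force: 1.3
```

```bash
python3 - <<'E'
from h import *
goal(-31,0,81.5,.205);tw()
E
```

```text
t 12.625 rail TCP [-31.6 -51.5] move [ 1.276 -0.177 -0.006] turn z -0.0019 F [-2.6  -2.96 -0.22]
tin -29.9 -11.9 28.6 14393
```

Request:
move_arm:
  commands:
    - [[0.1,-0.016,0,0,0,0],[0.22,-0.035,0,0,0,0],[0.34,-0.054,0,0,0,0],[0.46,-0.073,0,0,0,0],[0.58,-0.092,0,0,0,0],[0.7,-0.111,0,0,0,0],[0.82,-0.13,0,0,0,0],[0.94,-0.149,0,0,0,0],[1.06,-0.168,0,0,0,0],[1.18,-0.187,0,0,0,0],[1.3,-0.206,0,0,0,0],[1.42,-0.225,0,0,0,0]]

```text
time: 14.18
position: [0.5011, -0.0553, 0.2047]
tool_rot: [0.785, 0.62, -0.001, -0.001]
ft_force: [-5.0, -5.8, 2.0]
grip_width: 0.0006
grip_force: 3.4
```

```bash
python3 - <<'E'
from h import *
goal(-31,60,81.5,.205);tw()
E
```

```text
t 14.175 rail TCP [-33.    5.9] move [ 1.346 -0.151 -0.008] turn z -0.0011 F [-4.98 -5.82  2.02]
tin -30.1 44.7 28.7 14256
```

Request:
move_arm:
  commands:
    - [[0.07,-0.025,0,0,0,0],[0.14,-0.036,0,0,0,0],[0.21,-0.047,0,0,0,0],[0.28,-0.058,0,0,0,0],[0.35,-0.07,0,0,0,0],[0.42,-0.082,0,0,0,0],[0.49,-0.095,0,0,0,0]]

```text
time: 15.1
position: [0.5012, -0.0355, 0.2046]
tool_rot: [0.785, 0.62, -0.002, -0.002]
ft_force: [-7.0, -6.8, 2.6]
grip_width: 0.0003
grip_force: 4.2
```

```bash
python3 - <<'E'
from h import *
goal(-31,60,81.5,.205);tw()
E
```

```text
t 15.1 rail TCP [-34.6  25.6] move [ 0.864 -0.04  -0.01 ] turn z -0.001 F [-6.96 -6.85  2.63]
tin -29.9 63.8 28.7 14142
```

Request:
move_arm:
  commands:
    - [[0.03,-0.03,0,0,0,0],[0.07,-0.036,0,0,0,0],[0.107,-0.042,0,0,0,0],[0.144,-0.048,0,0,0,0],[0.18,-0.054,0,0,0,0],[0.217,-0.06,0,0,0,0],[0.25,-0.065,0,0,0,0]]

```text
time: 16.02
position: [0.5017, -0.026, 0.2048]
tool_rot: [0.784, 0.62, -0.001, -0.0]
ft_force: [-6.4, -9.6, 3.0]
grip_width: 0.0004
grip_force: 5.7
```

```bash
python3 - <<'E'
from h import *
goal(-31,60,81.5,.205);tw()
E
```

```text
t 16.025 rail TCP [-34.9  35.1] move [ 0.629  0.004 -0.005] turn z -0.0004 F [-6.41 -9.56  3.04]
tin -30.0 73.3 28.6 14122
```

Request:
move_arm:
  commands:
    - [[0.03,-0.022,0,0,0,0],[0.06,-0.027,0,0,0,0],[0.09,-0.032,0,0,0,0],[0.12,-0.036,0,0,0,0],[0.15,-0.04,0,0,0,0]]

```text
time: 16.7
position: [0.502, -0.0196, 0.2049]
tool_rot: [0.785, 0.62, -0.001, -0.0]
ft_force: [-4.7, -8.1, 2.8]
grip_width: 0.0008
grip_force: 4.7
```

Request:
move_arm:
  commands:
    - [[0.03,-0.012,0,0,0,0],[0.06,-0.017,0,0,0,0],[0.09,-0.022,0,0,0,0],[0.12,-0.026,0,0,0,0]]

```text
time: 17.2
position: [0.5022, -0.0145, 0.2048]
tool_rot: [0.785, 0.62, -0.001, 0.0]
ft_force: [-4.3, -6.6, 2.1]
grip_width: 0.0012
grip_force: 4.1
```

```bash
python3 - <<'E'
from h import *
goal(-34,65,81.5,.205);tw()
E
```

```text
t 17.2 rail TCP [-35.3  46.6] move [ 0.461 -0.036 -0.004] turn z -0.0012 F [-4.34 -6.64  2.06]
tin -30.0 84.9 28.6 14160
```

Request:
move_arm:
  commands:
    - [[0.03,-0.006,0,0,0,0],[0.06,-0.012,0,0,0,0],[0.09,-0.016,0,0,0,0],[0.12,-0.02,0,0,0,0],[0.15,-0.024,0,0,0,0],[0.18,-0.028,0,0,0,0]]

```text
time: 18.0
position: [0.5028, -0.0071, 0.2048]
tool_rot: [0.785, 0.62, -0.001, -0.0]
ft_force: [-3.5, -5.4, 1.7]
grip_width: 0.0009
grip_force: 3.6
```

```bash
python3 - <<'E'
from h import *
goal(-34,65,81.5,.205);tw()
c=camera("wrist");cv2.imwrite("pics/w3.png",c["pixels"])
E
```

```text
t 18.0 rail TCP [-35.4  54. ] move [ 0.278 -0.007 -0.006] turn z -0.0015 F [-3.52 -5.44  1.72]
tin -29.9 92.4 28.5 14169
```

View pics/w3.png

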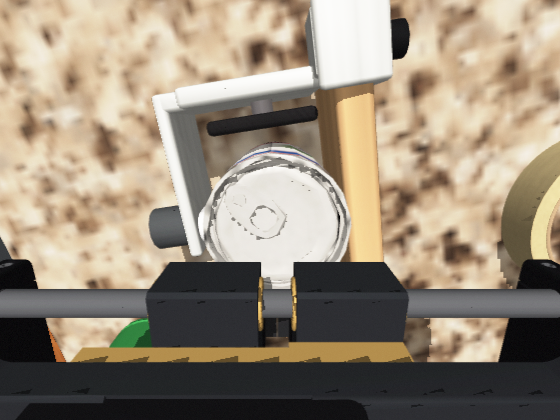

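The tin's lid is at (270,215) inside the bay, level with the catch barrel at (165,228). The black end pad is ahead at (262,121). I'll continue slowly.

Request:
move_arm:
  commands:
    - [[0.025,-0.004,0,0,0,0],[0.05,-0.008,0,0,0,0],[0.075,-0.011,0,0,0,0],[0.1,-0.015,0,0,0,0],[0.12,-0.018,0,0,0,0]]

```text
time: 18.73
position: [0.5032, -0.0022, 0.2048]
tool_rot: [0.785, 0.62, -0.001, -0.0]
ft_force: [-2.9, -5.2, 1.6]
grip_width: 0.0005
grip_force: 3.3
```

```bash
python3 - <<'E'
from h import *
goal(-34,65,81.5,.205);tw()
W=pts(camera("wrist"));r=rail(W[90:140,215:310])*1000;m=(abs(W[90:140,215:310,2]-.05)<.006)
print(m.sum(),np.percentile(r[m],[2,10,50,90,98],axis=0).round(1).tolist())
E
```

```text
t 18.725 rail TCP [-35.4  59. ] move [ 0.154  0.012 -0.006] turn z -0.0016 F [-2.89 -5.18  1.57]
tin -30.1 97.3 28.7 14170
1341 [[-48.5, 129.9], [-43.7, 130.8], [-27.6, 133.5], [-14.3, 135.6], [-11.6, 141.7]]
```

Request:
move_arm:
  commands:
    - [[0.025,-0.004,0,0,0,0],[0.05,-0.008,0,0,0,0],[0.075,-0.011,0,0,0,0],[0.1,-0.015,0,0,0,0]]

```text
time: 19.32
position: [0.5035, 0.0019, 0.2047]
tool_rot: [0.785, 0.62, -0.001, -0.0]
ft_force: [-2.9, -6.8, 1.4]
grip_width: 0.0002
grip_force: 3.6
```

Request:
move_arm:
  commands:
    - [[0.012,-0.002,0,0,0,0],[0.025,-0.004,0,0,0,0],[0.025,-0.004,0,0,0,0]]

```text
time: 19.7
position: [0.5036, 0.0025, 0.2048]
tool_rot: [0.785, 0.62, -0.001, -0.0]
ft_force: [-3.9, -7.4, 1.0]
grip_width: 0.0006
grip_force: 4.3
```

Request:
move_arm:
  commands:
    - [[0.012,-0.002,0,0,0,0],[0.025,-0.004,0,0,0,0],[0.025,-0.004,0,0,0,0]]

```text
time: 20.08
position: [0.5036, 0.0031, 0.2048]
tool_rot: [0.784, 0.62, -0.001, 0.0]
ft_force: [-4.7, -9.7, 1.6]
grip_width: 0.0007
grip_force: 5.5
```

```bash
python3 - <<'E'
from h import *
goal(-34,65,81.5,.205);tw()
E
```

```text
t 20.075 rail TCP [-35.4  64.3] move [ 0.022  0.031 -0.005] turn z -0.0008 F [-4.67 -9.72  1.55]
tin -30.0 102.6 28.6 14133
```

Request:
move_arm:
  commands:
    - [[0.015,-0.005,0,0,0,0],[0.03,-0.008,0,0,0,0],[0.03,-0.008,0,0,0,0]]

```text
time: 20.5
position: [0.5037, 0.0039, 0.2049]
tool_rot: [0.784, 0.62, -0.001, 0.0]
ft_force: [-5.4, -12.5, 2.8]
grip_width: 0.0005
grip_force: 6.8
```

Request:
move_arm:
  commands:
    - [[0.015,-0.005,0,0,0,0],[0.03,-0.008,0,0,0,0],[0.03,-0.008,0,0,0,0],[0.03,-0.008,0,0,0,0]]

```text
time: 21.0
position: [0.5037, 0.0047, 0.2049]
tool_rot: [0.784, 0.62, -0.001, 0.001]
ft_force: [-5.0, -14.7, 2.7]
grip_width: 0.0004
grip_force: 8.1
```

```bash
python3 - <<'E'
from h import *
goal(-34,65,81.5,.205);tw()
E
```

```text
t 21.0 rail TCP [-35.4  65.9] move [-0.017  0.039 -0.002] turn z -0.0 F [ -5.04 -14.7    2.66]
tin -30.0 103.8 28.5 14099
```

Request:
move_arm:
  commands:
    - [[0,0,0,0,0,0],[0,0,0,0,0,0],[0,0,0,0,0,0],[-0.06,0.005,0,0,0,0],[-0.12,0.01,0,0,0,0],[-0.25,0.03,0,0,0,0],[-0.6,0.08,0,0,0,0],[-1.0,0.12,-0.2,0,0,0],[-1.0,0.12,-1.4,0,0,0],[-1.0,0.12,-2.6,0,0,0],[-1.0,0.12,-2.8,0,0,0],[-1.0,0.12,-2.8,0,0,0]]

```text
time: 22.55
position: [0.4991, -0.0341, 0.3174]
tool_rot: [0.785, 0.619, 0.0, 0.001]
ft_force: [-0.8, -0.1, -0.7]
grip_width: 0.0003
grip_force: 0.0
```

```bash
python3 - <<'E'
from h import *
goal(-34,65,81.5,.205);tw()
c=camera("wrist");cv2.imwrite("pics/w4.png",c["pixels"])
W=pts(c);r=rail(W)*1000;m=(abs(W[...,2]-.05)<.004)&(r[...,0]>-48)&(r[...,0]<-12)&(r[...,1]>115)&(r[...,1]<150)
print(m.sum(),np.percentile(r[m,1],[2,10,50]).round(1))
E
```

```text
t 22.55 rail TCP [-36.7  26.8] move [ 0.955 -0.08   2.809] turn z -0.0026 F [-0.85 -0.06 -0.68]
tin -30.1 101.9 28.4 5239
459 [130.5 131.3 134.2]
```

View pics/w4.png

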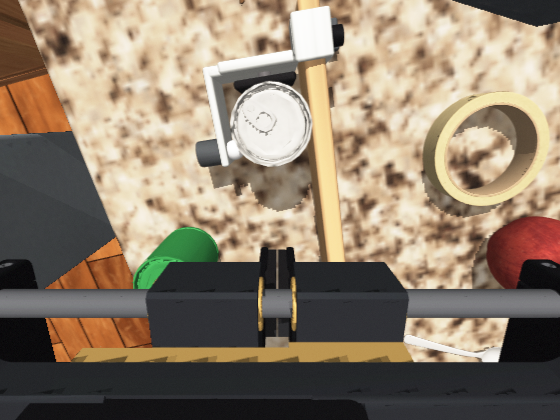

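The tin's lid is at (271,123), against the wall and the pad, with the catch behind it. It sprang back about 1.9 mm on release, which means roughly 10 N was on the pad. The robot is clear.

```bash
python3 -c "
from rig import *
print(hand_in())"
```

```text
the job is handed in; nothing more can be done
None
```

I handed the job in at 22.6 s: the tin stands in the bay past the catch, against the wooden wall and the end pad, after a push of about 10 N, and the robot is clear; the hand-in returned no verdict, and the largest wrist force I read was about 18 N towards the wall (limit 25 N).

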